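# Centre the dosing cup on the scale pan and tare

### The job

The steel dosing cup stands well off-centre on the small round pan of the kitchen scale. Nudge it with light fingertip taps, low on its side, until it stands centred on the pan, without gripping, lifting, tipping it or knocking it off; then take the fingers off it and press the orange tare button down fully and let it go. Leave the other things where they stand.

Things in the scene. Friction and masses are not known exactly. Their poses are not given: they have to be found in the camera images.
- dose_cup: Round open steel dosing cup, nearly upright wall 61 mm across, 51 mm high, flat foot 55 mm across, about 0.14 kg, loose. Origin: centre of its underside. Starts upright on the pan, 9 to 15 mm off centre, any direction; falls if its centre passes the pan's edge. Pushed low it slides with about 1 N and stops when the push stops; pushed near its rim it may tip. Over 5 N is too hard.
- pan: Round steel weighing pan, 42 mm in diameter, flat top, on a short stem on the scale; fixed. Origin at the centre of the stem's foot, on top of the scale's body (22 mm above the worktop); the pan's flat top lies 20 mm above the origin, 42 mm above the worktop. z up; its yaw means nothing, it is round.
- scale: Low black kitchen scale body, 176 mm (x) by 110 mm (y) by 22 mm high, fixed to the worktop by its feet. Origin at the centre of its underside; the pan stands at its own x = +30 mm, y = 0; the dark display and the orange button are at its -x end. It may be turned.
- tare (a joint): Tare button travel: 0 released, about 0.005 m fully down; pushed straight down against a spring, about 4 N when fully down.
- tare_top (a point): Centre of the top face of the round orange tare button, 22 mm in diameter, the top standing 43 (released) mm above the worktop; it sits in a black housing on the scale, at the scale's own x = -58 mm, y = +30 mm.
- tamper: Coffee tamper standing upright, 55 mm across, 97 mm high. Bystander; origin at the centre of its underside.
- jigger: Steel hourglass measure, 45 mm across, 85 mm high. Bystander; origin at the centre of its underside.
- milk_jug: Steel milk jug, 70 x 101 x 83 mm. Bystander; origin at the centre of its underside.
- tan_cup: Tan tapered cup, 68 mm across, 59 mm high. Bystander; origin at the centre of its underside.

How it is judged:
By the outcome, as a careful person would: the job done as asked, in the order asked, and still so for the second after the job is handed in, with the robot touching nothing.
It also fails if it takes over 61 s, if anything falls off the work surface, if the arm or the gripper's body presses on something with over 40 N, if the wrist force passes 120 N, or if a joint passes its speed limit or range.

### The arm

A 6-joint arm with a two-finger parallel gripper is mounted at the origin on a cart in front of the work surface, level with it; the furniture and walls round the work are solid. World frame = base frame: x ahead of the robot, y to its left, z up, the work surface at z = 0. Lengths are in m, angles in rad, forces in N, time in s.
With the tool pointing down it reaches from about 0.425 to 0.95 m from the base axis. Payload 14.7 kg.
Tool frame: the origin (TCP) lies on the centre line of the jaws, within the pads' length; the fingertips stand 11 mm ahead of it and the grasp point (between the pads) lies 8 mm behind it; z points along the fingers, y is the direction in which the jaws open and shut (so a half turn about z gives the same grasp; the last joint's range is limited). The gripper opens to 85 mm and grips with 20 to 120 N. Pads are 22 mm wide; open, the fingers measure 114 mm over their backs; the gripper's body (76 mm by 85 mm) begins 54 mm behind the grasp point. The pads swing forward as they close: fully open they stand 13 mm farther back than shut.
Start: joints at [1.224, 0.48, 1.596, -0, 1.065, -0.047], TCP at [0.192, 0.621, 0.242] pointing down, gripper open.
Joint ranges: [-2.75, 2.75], [-0.82, 2.05], [0.23, 2.67], [-1.56, 4.7], [0.09, 2.69], [-2.92, 2.92]. Speed limits (rad/s): [1.89, 1.89, 2.39, 3.01, 3.01, 3.01].

### API

Orientations are given as a rotation vector (axis times angle).
In Python, from rig import * gives the robot as it stands.
- The arm moves only by the tool play_rows, never from a script. Its argument "targets" is a list that holds one entry, the list of rows, each a list of 4 numbers: the shift along the tool's x, y, z in m, then the turn about the tool's z in rad. In form: [[[dx, dy, dz, yaw], ...]]. A call has 1 to 12 rows; each row shifts and turns the pose as measured when the row begins, along the tool's axes as they then stand; what a row does not reach is not made up. A row lasts 1/12 s, in which the tool goes at most 41.7 mm and 7.16 degrees, less where a joint would pass 70% of its speed; a pose out of reach is approached as far as the arm can. A call is refused whole if a number of a shift passes 0.0417 or a number of a turn 0.125, either way. A call with a gripper value outside its range is refused whole. "claw" is the closure, from 0 (fully open) to 1 (shut), set as the call begins (left out, the last holds). The fingers move at their own pace and stop on an object; the grip force is fixed at half the most. Time passes only in rows, so rows that do not move let the fingers close. It gives the time, the measured TCP pose, the force and the opening at its end, in the units of the state.
- state(): the state, without advancing time (a new reading comes with each control period).
- read_camera(name): name is "scene" or "top"; returns a dict with "pixels" (420x560x3 uint8, red, green, blue), "mtx" (3x3 intrinsics, pixels), "rvec" (rotation vector, rad) and "tvec" (3), from world to camera coordinates, as OpenCV has them. Camera axes: x right, y down, z forward; pixel columns grow to the right and rows downward; lengths in m; the calibration is good to about 2 mm. A picture is of the moment at which its call begins. There is no depth.
- hand_in(): hands the job in, once; it reports no verdict.
Trained networks look in a picture, given as the dict that the camera call returned (one of the last four; its "shot" number tells which), for a name from the list of things; names that differ only in an ending like _2 or _b are one class to them, and where a whole thing is asked for, a point or a joint stands for the part that bears it (a point fixed in the world has none). Each returns a list of dicts, best first, with "confidence" (0 to 1); they miss things now and then, are a little off and sometimes report something else, mostly with a low value. They report only what shows in the picture. A call takes as long as a camera call.
- silhouettes(picture, thing): "mask" (420x560 bool, what is visible of it) and "centre" ([column, row] in pixels, amid what is visible of it).
The state is a dict: "time_s": time; "qpos": joint angles; "qvel": joint speeds; "effort": joint torques, N m; "position": TCP position; "eef_rot": TCP orientation; "ft_force": force on the tool from outside, world axes, zero at the start; "ft_torque": the same for the moment, N m; "opening": opening from 0.0 (shut) to 1.0 (fully open).
Only numpy, scipy, OpenCV 4.12 (cv2) and the standard library are available. Lean on these libraries where they do the work, as an engineer would, in place of code of your own. Each camera call takes 0.05 s, during which the arm holds its last target. There are 200 camera calls.

## Working session

There is one attempt and no reset: what is moved stays moved. The work goes in short steps, Python scripts to look and compute and a tool call to move; the robot and the scene stay as the last step left them, time stands still between calls to the robot, and variables do not carry over. Pictures are saved under pics/ and viewed, about 8 in all and at most 12, crops included, and the job is handed in when it is done.

Besides the shell and the picture viewer there is one more tool, called after ">>>" as name(argument=value, ...), one argument or row to a line, values as JSON. play_rows: Moves the arm, as the interface text tells. Its arguments: {"type":"object","properties":{"targets":{"type":"array"},"claw":{"type":"number"}},"required":["targets"]}

```bash
mkdir -p pics; ls; cat > h.py <<'E'
from rig import *
import numpy as np, cv2
def cam(n):
    p=read_camera(n); return p
def ray(p,uv,z):
    R=cv2.Rodrigues(np.array(p["rvec"],float))[0]; t=np.array(p["tvec"],float).ravel()
    K=np.array(p["mtx"],float)
    d=R.T@np.linalg.solve(K,[uv[0],uv[1],1.]); c=-R.T@t
    return c+d*(z-c[2])/d[2]
def proj(p,X):
    return cv2.projectPoints(np.array(X,float).reshape(-1,3),np.array(p["rvec"],float),np.array(p["tvec"],float),np.array(p["mtx"],float),None)[0].reshape(-1,2)
E
python3 - <<'E'
from h import *
s=state();print({k:np.round(v,3) for k,v in s.items()})
for n in("top","scene"):
    p=cam(n); R=cv2.Rodrigues(np.array(p["rvec"],float))[0]
    print(n,"cam at",(-R.T@np.array(p["tvec"],float).ravel()).round(3),np.array(p["mtx"]).round(1).tolist())
    cv2.imwrite(f"pics/{n}0.png",p["pixels"][:,:,::-1])
    for t in("dose_cup","pan","scale","tare_top","tamper","jigger","milk_jug","tan_cup"):
        for d in silhouettes(p,t)[:2]: 
            print(t,round(d["confidence"],2),np.round(d["centre"],1),d["mask"].sum(),ray(p,d["centre"],0.04).round(3))
E
```

```text
pics
{'time_s': np.float64(0.0), 'qpos': array([ 1.224,  0.481,  1.597, -0.   ,  1.065, -0.047]), 'qvel': array([ 0.   ,  0.   ,  0.   , -0.001,  0.002,  0.   ]), 'effort': array([-3.0000e-03, -9.5068e+01, -4.3015e+01, -0.0000e+00,  1.3000e-02,
       -0.0000e+00]), 'position': array([0.192, 0.621, 0.242]), 'eef_rot': array([-4.690e-01, -3.106e+00,  2.000e-03]), 'ft_force': array([-0.125,  0.892, -0.655]), 'ft_torque': array([ 0.02 , -0.01 , -0.029]), 'opening': np.float64(1.002)}
top cam at [0.383 0.016 1.198] [[431.8, 0.0, 287.5], [0.0, 431.8, 213.0], [0.0, 0.0, 1.0]]
dose_cup 0.58 [270.8 192.3] 469 [0.576 0.09  0.04 ]
scale 0.92 [261.4 206. ] 2011 [0.538 0.115 0.04 ]
tamper 0.81 [183.9 245.5] 336 [0.429 0.323 0.04 ]
jigger 0.67 [380.3 257.1] 303 [ 0.403 -0.203  0.04 ]
milk_jug 0.8 [157.6 200.7] 722 [0.551 0.399 0.04 ]
tan_cup 0.8 [425.9 263. ] 610 [ 0.389 -0.323  0.04 ]
scene cam at [-0.198  0.664  0.501] [[439.7, 0.0, 283.1], [0.0, 439.7, 219.5], [0.0, 0.0, 1.0]]
dose_cup 0.81 [246.6 209.1] 612 [0.628 0.059 0.04 ]
pan 0.71 [240.1 238. ] 55 [0.512 0.163 0.04 ]
pan 0.55 [247.  206.6] 668 [0.64  0.048 0.04 ]
scale 0.91 [245.4 240.3] 1629 [0.496 0.16  0.04 ]
tamper 0.57 [198.9 287.2] 1007 [0.403 0.334 0.04 ]
tamper 0.33 [134.2 268.8] 1683 [0.536 0.398 0.04 ]
jigger 0.72 [388.9 210.7] 333 [ 0.395 -0.222  0.04 ]
milk_jug 0.6 [132.8 268.8] 1654 [0.538 0.4   0.04 ]
tan_cup 0.94 [411.3 205.3] 640 [ 0.379 -0.297  0.04 ]
tan_cup 0.52 [239.8 238.2] 53 [0.511 0.164 0.04 ]
```

```bash
python3 - <<'E'
import cv2,numpy as np
t=cv2.imread("pics/top0.png")[150:260,200:330]; s=cv2.imread("pics/scene0.png")[170:280,185:315]
a=cv2.resize(t,None,fx=3,fy=3,interpolation=cv2.INTER_CUBIC);b=cv2.resize(s,None,fx=3,fy=3,interpolation=cv2.INTER_CUBIC)
cv2.imwrite("pics/crop0.png",np.hstack([a,b]))
E
```

```text
(no output)
```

View pics/crop0.png

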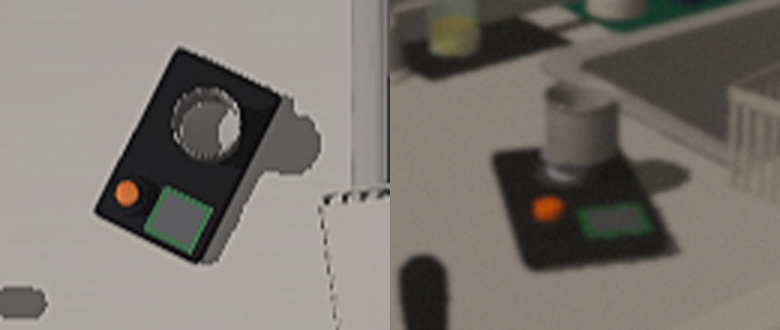

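View pics/scene0.png

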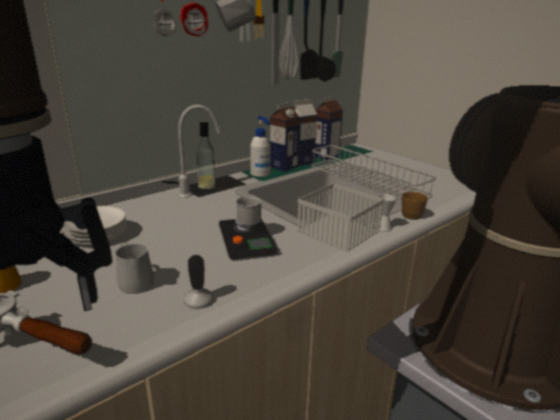

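The top view shows the scale with its black top at full-image px (231–293, 166–238). The cup rim is at about (269,191), the orange button at (242,214) and the display at (260,223). In the scene view the cup overhangs the pan away from that camera. Next I'll fit the poses precisely.

```bash
cat >> h.py <<'E'
from scipy.optimize import minimize
U=8; X0,Y0,W,H=215,150,95,105
def up(p): 
    g=cv2.cvtColor(p["pixels"],cv2.COLOR_RGB2GRAY)[Y0:Y0+H,X0:X0+W]
    return cv2.resize(g,None,fx=U,fy=U,interpolation=cv2.INTER_CUBIC)
def rend(p,polys):
    m=np.zeros((H*U,W*U),np.uint8)
    for P in polys:
        uv=(proj(p,P)-[X0,Y0]+.5)*U-.5
        cv2.fillConvexPoly(m,np.round(cv2.convexHull(uv.astype(np.float32))*16).astype(np.int32),255,shift=4)
    return m>127
def w2(s,lx,ly,z=0): 
    c,n=np.cos(s[2]),np.sin(s[2]); return np.array([s[0]+c*lx-n*ly,s[1]+n*lx+c*ly,z])
def scalepoly(s,z=.022): return np.array([w2(s,a*.088,b*.055,z) for a,b in((1,1),(1,-1),(-1,-1),(-1,1))])
A=np.linspace(0,2*np.pi,72,endpoint=False)
def circ(x,y,z,r): return np.c_[x+r*np.cos(A),y+r*np.sin(A),0*A+z]
def cupmodel(p,x,y): return rend(p,[np.vstack([circ(x,y,.093,.0305),circ(x,y,.042,.0275)])])
def best(f,x0,step):
    b=None
    for k in(1,.4,.15):
        x0=b.x if b is not None else x0
        sx=np.vstack([x0]+[np.array(x0)+k*np.eye(len(x0))[i]*step[i] for i in range(len(x0))])
        b=minimize(f,x0,method="Nelder-Mead",options=dict(initial_simplex=sx,xatol=1e-5,fatol=.5))
    return b
def fitcup(p,s,x0,th=45):
    g=up(p); S=cv2.erode(rend(p,[scalepoly(s)]).astype(np.uint8),np.ones((13,13)))>0
    M=g>th
    u=(proj(p,[[x0[0],x0[1],.07]])[0]-[X0,Y0]+.5)*U
    yy,xx=np.mgrid[:H*U,:W*U]; S&=np.hypot(xx-u[0],yy-u[1])<15*U
    return best(lambda v:np.sum((cupmodel(p,*v)!=M)&S),x0,(.006,.006)),M,S
E
python3 - <<'E'
from h import *
import json
p=cam("top");g=up(p)
hsv=cv2.cvtColor(p["pixels"],cv2.COLOR_RGB2HSV)[Y0:Y0+H,X0:X0+W]
o=(hsv[...,1]>150)&(hsv[...,0]<20)&(hsv[...,2]>90); w=o*1.; yy,xx=np.nonzero(o)
but=ray(p,(xx.mean()+X0,yy.mean()+Y0),.043); print("button",but.round(4),o.sum())
D=g<45; n,l,st,c=cv2.connectedComponentsWithStats(D.astype(np.uint8)); D=l==1+st[1:,4].argmax()
cs,_=cv2.findContours(D.astype(np.uint8),cv2.RETR_EXTERNAL,2); D=cv2.drawContours(np.zeros_like(g),cs,-1,255,-1)>0
r=best(lambda v:np.sum(rend(p,[scalepoly(v)])!=D),[.54,.115,-.45],(.01,.01,.1))
s=r.x; print("scale",s.round(4),r.fun/U/U,D.sum()/U/U)
pan=w2(s,.03,0); print("pan",pan.round(4),"button model",w2(s,-.058,.03).round(4))
for th in(35,45,60):
    rc,M,S=fitcup(p,s,[pan[0],pan[1]],th); print("cup",rc.x.round(4),"off mm",(1e3*(rc.x-pan[:2])).round(1),rc.fun/64)
json.dump(list(s),open("scale.json","w"))
v=cv2.cvtColor(g,cv2.COLOR_GRAY2BGR)
for m,col in((rend(p,[scalepoly(s)]),(0,255,0)),(cupmodel(p,*rc.x),(0,0,255)),(rend(p,[circ(pan[0],pan[1],.042,.021)]),(255,0,0))):
    cs,_=cv2.findContours(m.astype(np.uint8),0,2); cv2.drawContours(v,cs,-1,col,2)
cv2.imwrite("pics/fit0.png",v[:600,:])
E
```

```text
button [0.5154 0.1671 0.043 ] 51
scale [ 0.5546  0.1146 -0.4522] 103.125 2423.21875
pan [0.5816 0.1014 0.    ] button model [0.5156 0.1669 0.    ]
cup [0.5731 0.0937] off mm [-8.5 -7.7] 21.71875
cup [0.5724 0.0937] off mm [-9.2 -7.7] 19.890625
cup [0.5721 0.0934] off mm [-9.5 -8.1] 63.296875
```

View pics/fit0.png

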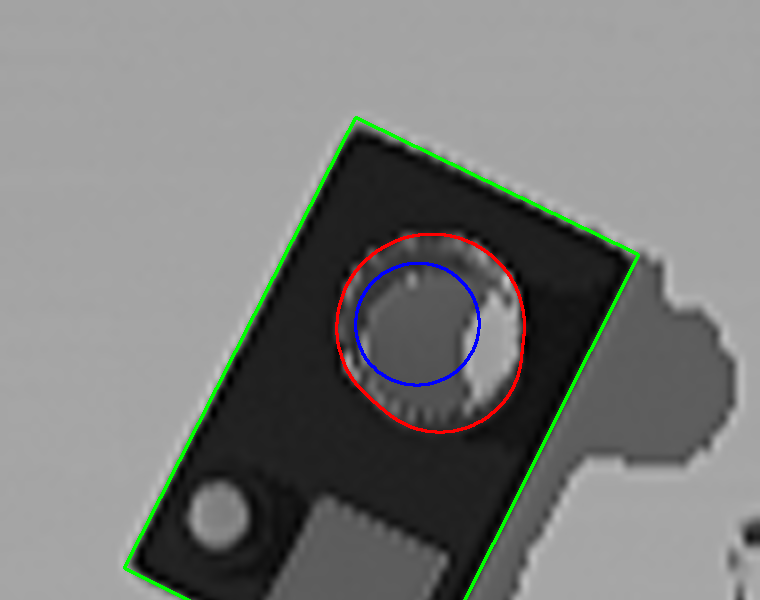

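```bash
python3 - <<'E'
from h import *
import json
s=json.load(open("scale.json"));pan=w2(s,.03,0)
p=cam("scene")
I=p["pixels"][190:265,205:290,::-1]
v=cv2.resize(I,None,fx=8,fy=8,interpolation=cv2.INTER_CUBIC)
def dr(P,c): cv2.polylines(v,[np.round((proj(p,P)-[205,190]+.5)*8).astype(int)],True,c,1)
dr(scalepoly(s),(0,255,0));dr(circ(*pan[:2],.042,.021),(255,0,0));dr(circ(.5724,.0937,.042,.0275),(0,0,255));dr(circ(.5724,.0937,.093,.0305),(0,0,255));dr(circ(*w2(s,-.058,.03)[:2],.043,.011),(0,255,255))
cv2.imwrite("pics/fitscene.png",v)
E
```

```text
(no output)
```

View pics/fitscene.png

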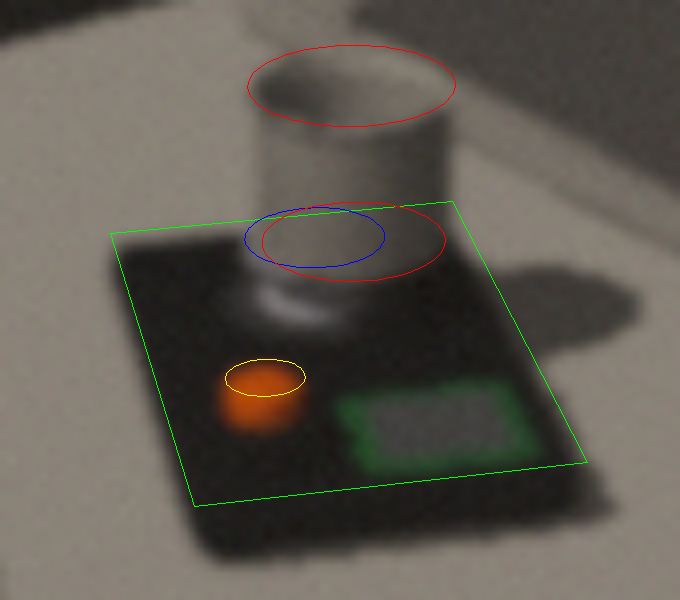

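Both overlays agree, allowing for a shift of about 2 px in the scene camera. The cup is off-centre by about (-9,-8) mm, so the push direction is about 41° in world axes. I'll shut the claw, hover nearby and look at the finger shape.

>>> play_rows(
  targets=[
    [[-0.028, -0.028, 0, 0], [-0.028, -0.028, 0, 0], [-0.028, -0.028, 0, 0], [-0.028, -0.028, 0, 0], [-0.028, -0.028, 0, 0], [-0.028, -0.028, 0, 0], [-0.028, -0.028, 0, 0], [-0.028, -0.028, 0, 0], [-0.028, -0.028, 0, 0], [-0.028, -0.028, 0, 0], [-0.028, -0.028, 0, 0], [-0.028, -0.028, 0, 0]],
  ],
  claw=1,
)

```text
time_s: 2.0
position: [0.4188, 0.1906, 0.2416]
eef_rot: [0.452, 3.106, 0.011]
ft_force: [1.2, 0.9, -0.2]
opening: -0.001
```

>>> play_rows(
  targets=[
    [[-0.028, -0.028, 0, 0], [-0.028, -0.028, 0, 0], [-0.028, -0.028, 0.02, 0], [-0.02, -0.02, 0.02, 0], [0, 0, 0.01, 0], [0, 0, 0, 0]],
  ],
)

```text
time_s: 2.5
position: [0.4949, 0.0509, 0.1939]
eef_rot: [0.461, 3.095, 0.012]
ft_force: [-0.9, 0.6, -0.3]
opening: 0.002
```

```bash
python3 - <<'E'
from h import *
s=state();print({k:np.round(s[k],4) for k in("time_s","qpos","position","eef_rot","ft_force")})
for n in("top","scene"):
    p=cam(n); u=proj(p,s["position"])[0]; print(n,u)
    x,y=[int(max(60,min(500 if i==0 else 350,a))) for i,a in enumerate(u)]
    c=p["pixels"][y-60:y+60,x-60:x+60,::-1]; cv2.imwrite(f"pics/g_{n}.png",cv2.resize(c,None,fx=3,fy=3,interpolation=cv2.INTER_CUBIC))
cv2.imwrite("pics/g.png",np.hstack([cv2.imread("pics/g_top.png"),cv2.imread("pics/g_scene.png")]))
E
```

```text
{'time_s': np.float64(2.5), 'qpos': array([ 0.0374,  0.3244,  2.0022,  0.0078,  0.8017, -1.2431]), 'position': array([0.4949, 0.0509, 0.1939]), 'eef_rot': array([0.4609, 3.0954, 0.0124]), 'ft_force': array([-0.8656,  0.6289, -0.3019])}
top [283.03698167 215.64241603]
scene [284.62789821 163.94730693]
```

View pics/g.png

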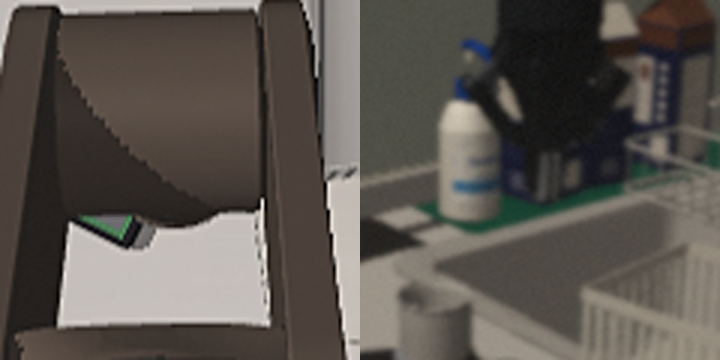

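>>> play_rows(
  targets=[
    [[-0.031, 0.016, 0, 0], [0, 0, 0, -0.12], [0, 0, 0, -0.12], [0, 0, 0, -0.12], [0, 0, 0, -0.12], [0, 0, 0, -0.12], [0, 0, 0, -0.12], [0, 0, 0, -0.12], [0, 0, 0, -0.12], [0, 0, 0, -0.05], [0, 0, 0, 0]],
  ],
)

```text
time_s: 3.52
position: [0.5297, 0.0723, 0.2078]
eef_rot: [-1.165, 2.89, -0.002]
ft_force: [0.8, -0.1, 0.7]
opening: 0.0
```

```bash
cat >> h.py <<'E'
from scipy.spatial.transform import Rotation as Ro
def rep(cup):
    s=state();T=np.array(s["position"]);R=Ro.from_rotvec(s["eef_rot"]).as_matrix()
    print("t",round(float(s["time_s"]),2),"pos",T.round(4),"xang",np.degrees(np.arctan2(R[1,0],R[0,0])).round(1),"tilt",R[:2,2].round(4),"q6",round(s["qpos"][5],2),"F",np.round(s["ft_force"],2))
    d=np.array([*cup,T[2]])-T; l=R.T@d; print("cup in tool xy mm",(l[:2]*1e3).round(1),"face gap (-x) mm",round((-l[0]-.0415)*1e3,1),"tip z",round(T[2]-.011,4))
E
python3 - <<'E'
from h import *
rep((.5724,.0937))
p=cam("scene")
for d in silhouettes(p,"dose_cup")[:1]: print(d["confidence"],np.round(d["centre"],2),d["mask"].sum())
E
```

```text
t 3.52 pos [0.5297 0.0723 0.2078] xang -136.1 tilt [0.0243 0.0085] q6 -2.27 F [ 0.78 -0.11  0.68]
cup in tool xy mm [-45.5 -14.2] face gap (-x) mm 4.0 tip z 0.1968
0.95 [246.6 208.8] 636
```

>>> play_rows(
  targets=[
    [[0.016, -0.014, 0, 0.054], [0, 0, 0, 0], [0, 0, 0.035, 0], [0, 0, 0.035, 0], [0, 0, 0.035, 0], [0, 0, 0.02, 0], [0, 0, 0, 0]],
  ],
)

```text
time_s: 4.2
position: [0.5351, 0.0549, 0.0836]
eef_rot: [-1.055, 2.92, -0.005]
ft_force: [-1.1, 1.0, -0.1]
opening: -0.001
```

```bash
python3 - <<'E'
from h import *
rep((.5724,.0937))
E
```

```text
t 4.2 pos [0.5351 0.0549 0.0836] xang -140.3 tilt [0.036  0.0094] q6 -2.24 F [-1.1   1.01 -0.1 ]
cup in tool xy mm [-53.4   6. ] face gap (-x) mm 11.9 tip z 0.0726
```

>>> play_rows(
  targets=[
    [[0.002, 0.006, 0.013, 0], [0, 0, 0.012, 0], [0, 0, 0, 0]],
  ],
)

```text
time_s: 4.45
position: [0.5312, 0.0596, 0.059]
eef_rot: [-1.051, 2.921, -0.005]
ft_force: [-0.6, -0.3, 0.5]
opening: 0.003
```

```bash
python3 - <<'E'
from h import *
rep((.5724,.0937))
p=cam("scene")
for d in silhouettes(p,"dose_cup")[:1]: print(d["confidence"],np.round(d["centre"],2),d["mask"].sum())
v=cv2.resize(p["pixels"][160:260,195:325,::-1],None,fx=6,fy=6,interpolation=cv2.INTER_CUBIC);cv2.imwrite("pics/near.png",v)
E
```

```text
t 4.45 pos [0.5312 0.0596 0.059 ] xang -140.4 tilt [0.036  0.0095] q6 -2.23 F [-0.59 -0.31  0.54]
cup in tool xy mm [-53.4   0.1] face gap (-x) mm 11.9 tip z 0.048
0.62 [247.1 209.5] 632
```

View pics/near.png

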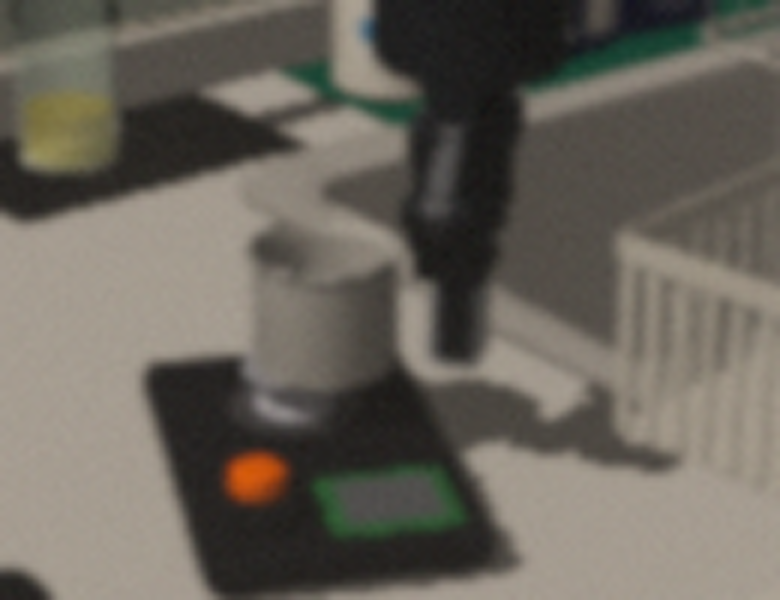

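The closed fingers' side shows pads about 36 mm long, with a wider knuckle above them, and the knuckle would touch the rim first at this height. I'll raise the tip to z≈0.060, which clears the rim. The slight forward tilt makes the tip lead.

>>> play_rows(
  targets=[
    [[0, 0, -0.012, 0], [-0.002, 0, 0, 0], [-0.002, 0, 0, 0], [-0.002, 0, 0, 0], [-0.002, 0, 0, 0], [0, 0, 0, 0]],
  ],
)

```text
time_s: 5.05
position: [0.5418, 0.0649, 0.0774]
eef_rot: [-1.046, 2.914, -0.009]
ft_force: [-0.0, -0.8, 0.0]
opening: -0.002
```

```bash
python3 - <<'E'
from h import *
rep((.5724,.0937))
p=cam("scene")
for d in silhouettes(p,"dose_cup")[:1]: print(d["confidence"],np.round(d["centre"],2),d["mask"].sum())
v=cv2.resize(p["pixels"][185:245,225:305,::-1],None,fx=8,fy=8,interpolation=cv2.INTER_CUBIC);cv2.imwrite("pics/near2.png",v)
E
```

```text
t 5.05 pos [0.5418 0.0649 0.0774] xang -140.5 tilt [0.0447 0.01  ] q6 -2.21 F [-0.01 -0.81  0.05]
cup in tool xy mm [-41.9   2.7] face gap (-x) mm 0.4 tip z 0.0664
0.63 [247.6 209.2] 619
```

View pics/near2.png

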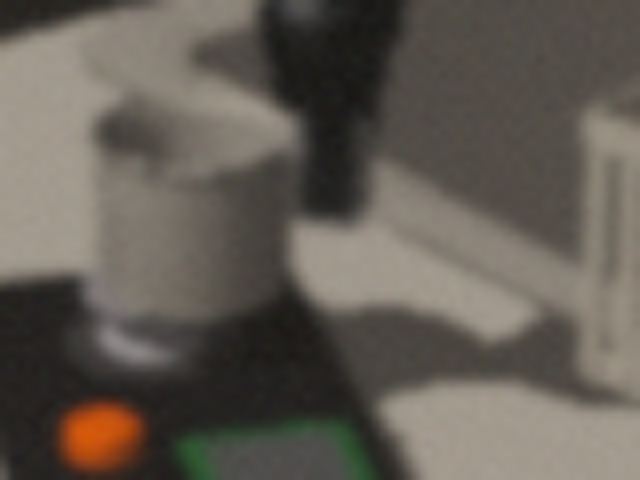

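>>> play_rows(
  targets=[
    [[0.002, 0.002, 0.004, 0], [0, 0, 0, 0], [0, 0, 0, 0]],
  ],
)

```text
time_s: 5.4
position: [0.5377, 0.0651, 0.0721]
eef_rot: [-1.047, 2.916, -0.008]
ft_force: [0.1, 0.2, 0.6]
opening: -0.001
```

```bash
python3 - <<'E'
from h import *
rep((.5724,.0937))
E
```

```text
t 5.4 pos [0.5377 0.0651 0.0721] xang -140.5 tilt [0.0428 0.0098] q6 -2.21 F [0.08 0.18 0.65]
cup in tool xy mm [-45.   0.] face gap (-x) mm 3.5 tip z 0.0611
```

>>> play_rows(
  targets=[
    [[-0.001, 0, 0, 0], [0, 0, 0, 0], [-0.001, 0, 0, 0], [0, 0, 0, 0], [-0.001, 0, 0, 0], [0, 0, 0, 0], [-0.001, 0, 0, 0], [0, 0, 0, 0], [-0.001, 0, 0, 0], [0, 0, 0, 0], [0, 0, 0, 0]],
  ],
)

```text
time_s: 6.32
position: [0.5415, 0.0684, 0.0719]
eef_rot: [-1.047, 2.917, -0.008]
ft_force: [-0.7, -0.3, 0.4]
opening: -0.004
```

```bash
python3 - <<'E'
from h import *
rep((.5724,.0937))
p=cam("scene"); 
for d in silhouettes(p,"dose_cup")[:1]: print(d["confidence"],np.round(d["centre"],2),d["mask"].sum())
E
```

```text
t 6.32 pos [0.5415 0.0684 0.0719] xang -140.5 tilt [0.0416 0.0097] q6 -2.21 F [-0.66 -0.33  0.37]
cup in tool xy mm [-39.9  -0.2] face gap (-x) mm -1.6 tip z 0.0609
0.75 [244.4 212.2] 654
```

```bash
cat >> h.py <<'E'
def track(p,a=(.5724,.0937)):
    "ECC shift of the cup patch against start image -> world displacement, assuming planar slide"
    r=cv2.imread("pics/scene0.png",0)[196:228,234:262].astype(np.float32)
    g=cv2.cvtColor(p["pixels"],cv2.COLOR_RGB2GRAY).astype(np.float32)
    # background differs, use only cup interior window
    r=r[2:,4:-4]; w=np.array([[1,0,238.],[0,1,198.]],np.float32)
    cc,w=cv2.findTransformECC(r,g,w,cv2.MOTION_TRANSLATION,(3,200,1e-5),None,3)
    d=w[:,2]-[238,198]; J=np.array([proj(p,[a[0]+dx,a[1]+dy,.067])[0]-proj(p,[*a,.067])[0] for dx,dy in((.01,0),(0,.01))]).T/10
    print("track cc",round(cc,3),"px",d.round(2),"world mm",np.linalg.solve(J,d).round(1))
E
python3 - <<'E'
from h import *
p=cam("scene");cv2.imwrite("pics/s3.png",p["pixels"][:,:,::-1]); track(p)
for d in silhouettes(p,"dose_cup")[:1]: print(d["confidence"],np.round(d["centre"],2),d["mask"].sum())
a=cv2.imread("pics/scene0.png")[185:245,225:275];b=p["pixels"][185:245,225:275,::-1]
cv2.imwrite("pics/cmp.png",cv2.resize(np.hstack([a,b]),None,fx=7,fy=7,interpolation=cv2.INTER_CUBIC))
E
```

```text
track cc 0.988 px [-0.34  0.01] world mm [0.4 0.7]
```

View pics/cmp.png

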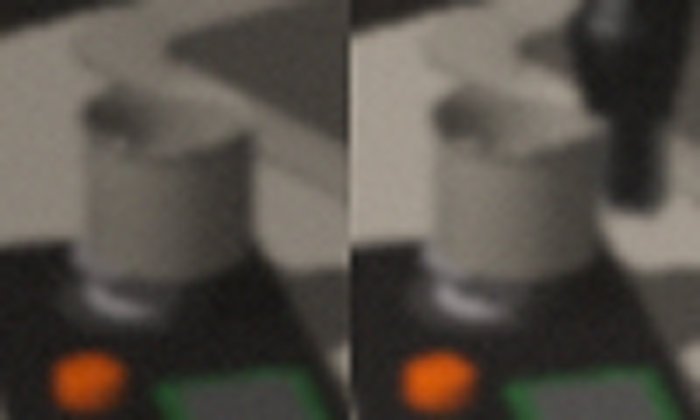

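The view shows the cup upright with the tip just in contact. The tracker works and gives about 0.8 mm of slide so far. I'll continue.

>>> play_rows(
  targets=[
    [[-0.001, 0, 0, 0], [0, 0, 0, 0], [-0.001, 0, 0, 0], [0, 0, 0, 0], [-0.001, 0, 0, 0], [0, 0, 0, 0], [-0.001, 0, 0, 0], [0, 0, 0, 0]],
  ],
)

```text
time_s: 7.18
position: [0.5443, 0.0711, 0.072]
eef_rot: [-1.048, 2.918, -0.007]
ft_force: [-0.0, -0.8, 0.0]
opening: -0.002
```

```bash
python3 - <<'E'
from h import *
rep((.5724,.0937)); track(cam("scene"))
E
```

```text
t 7.18 pos [0.5443 0.0711 0.072 ] xang -140.5 tilt [0.0407 0.0096] q6 -2.2 F [-0.04 -0.81  0.04]
cup in tool xy mm [-36.   -0.4] face gap (-x) mm -5.5 tip z 0.061
track cc 0.97 px [-1.57 -0.24] world mm [3.4 2.1]
```

>>> play_rows(
  targets=[
    [[-0.001, 0, 0, 0], [0, 0, 0, 0], [-0.001, 0, 0, 0], [0, 0, 0, 0], [-0.001, 0, 0, 0], [0, 0, 0, 0], [-0.001, 0, 0, 0], [0, 0, 0, 0], [-0.001, 0, 0, 0], [0, 0, 0, 0]],
  ],
)

```text
time_s: 8.07
position: [0.5484, 0.0745, 0.0721]
eef_rot: [-1.048, 2.918, -0.007]
ft_force: [-1.1, 0.3, -0.6]
opening: -0.004
```

```bash
python3 - <<'E'
from h import *
rep((.5724,.0937)); track(cam("scene"))
E
```

```text
t 8.07 pos [0.5484 0.0745 0.0721] xang -140.5 tilt [0.0404 0.0095] q6 -2.19 F [-1.09  0.25 -0.6 ]
cup in tool xy mm [-30.7  -0.5] face gap (-x) mm -10.8 tip z 0.0611
track cc 0.904 px [-3.37 -0.55] world mm [7.5 4.4]
```

>>> play_rows(
  targets=[
    [[0.005, 0, 0, 0], [0.015, 0, 0, 0], [0.01, 0, -0.02, 0], [0, 0, -0.035, 0], [0, 0, -0.035, 0], [-0.004, 0.02, -0.02, 0], [-0.007, 0.04, 0, 0], [-0.007, 0.04, 0, 0], [-0.007, 0.04, 0, 0], [-0.007, 0.04, 0, 0], [-0.007, 0.04, 0, 0], [-0.007, 0.04, 0, 0]],
  ],
)

```text
time_s: 9.12
position: [0.3882, 0.284, 0.1836]
eef_rot: [-1.029, 2.917, -0.007]
ft_force: [1.7, -0.1, -0.4]
opening: -0.003
```

>>> play_rows(
  targets=[
    [[-0.007, 0.04, 0, 0], [-0.007, 0.04, 0, 0], [-0.007, 0.04, 0, 0], [-0.007, 0.04, 0, 0], [0, 0, 0, 0]],
  ],
)

```text
time_s: 9.53
position: [0.3024, 0.4339, 0.1824]
eef_rot: [-1.032, 2.912, -0.002]
ft_force: [-0.1, -1.8, 0.5]
opening: 0.0
```

```bash
cat > look.py <<'E'
from h import *
import json,sys
s=json.load(open("scale.json"));pan=w2(s,.03,0)
rep((.5724,.0937)); track(cam("scene"))
p=cam("top")
for th in(35,45,60):
    rc,M,S=fitcup(p,s,[pan[0],pan[1]],th); print("cup",rc.x.round(4),"off mm",(1e3*(rc.x-pan[:2])).round(1),rc.fun/64)
    if th==45: c=rc.x
v=cv2.cvtColor(up(p),cv2.COLOR_GRAY2BGR)
for m,col in((rend(p,[scalepoly(s)]),(0,255,0)),(cupmodel(p,*c),(0,0,255)),(rend(p,[circ(*c,.093,.0305)]),(0,255,255)),(rend(p,[circ(pan[0],pan[1],.042,.021)]),(255,0,0))):
    cs,_=cv2.findContours(m.astype(np.uint8),0,2); cv2.drawContours(v,cs,-1,col,1)
q=cam("scene");w=cv2.resize(q["pixels"][185:245,225:275,::-1],(380,456),interpolation=cv2.INTER_CUBIC)
v=v[150:606,200:600]; cv2.imwrite(sys.argv[1],np.hstack([v,w]))
E
python3 look.py pics/look1.png
```

```text
t 9.53 pos [0.3024 0.4339 0.1824] xang -140.9 tilt [0.0491 0.0162] q6 -1.3 F [-0.13 -1.76  0.45]
cup in tool xy mm [   4.8 -434.2] face gap (-x) mm -46.3 tip z 0.1714
track cc 0.938 px [-2.51 -0.63] world mm [6.7 2.5]
cup [0.5806 0.0998] off mm [-1.  -1.7] 34.421875
cup [0.5803 0.1001] off mm [-1.3 -1.4] 24.359375
cup [0.5809 0.0998] off mm [-0.7 -1.6] 79.765625
```

View pics/look1.png

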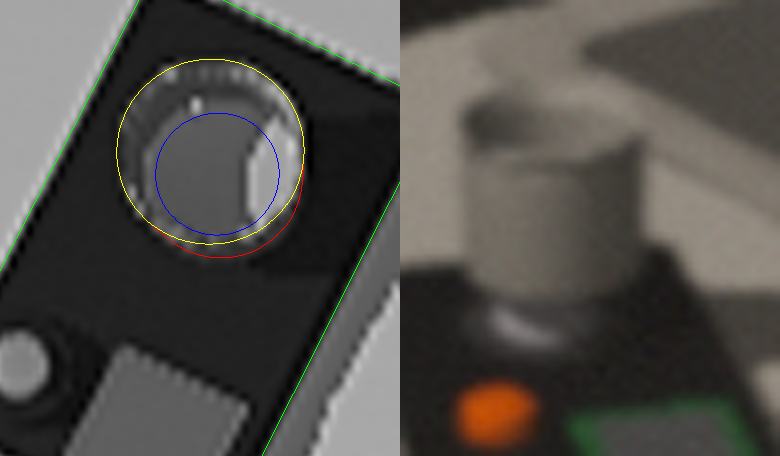

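The cup is upright, with a top-view residual of about (-1,-1.6) mm. I'll cross-check horizontally in the scene camera, using the orange button as the reference.

```bash
python3 - <<'E'
from h import *
import json
s=json.load(open("scale.json"));pan=w2(s,.03,0)
ps=[cam("scene") for _ in range(4)]; p=ps[-1]; I=np.mean([q["pixels"].astype(float) for q in ps],0)
h=cv2.cvtColor(I.astype(np.uint8),cv2.COLOR_RGB2HSV)
o=(h[...,1]>140)&((h[...,0]<15))&(h[...,2]>90); o[:,:220]=0;o[:,260:]=0;o[:225]=0;o[255:]=0
yy,xx=np.nonzero(o); bx,by=xx.mean(),yy.mean()
b=w2(s,-.058,.03); m=np.vstack([circ(b[0],b[1],.043,.011),circ(b[0],b[1],.036,.011)])
mu=proj(p,cv2.convexHull(proj(p,m).astype(np.float32))[:,0].mean(0)*0+m.mean(0))[0] if 0 else (proj(p,m).min(0)+proj(p,m).max(0))/2
print("orange meas",bx.round(2),by.round(2),"model",mu.round(2))
g=I.mean(2)
def hull(c): q=proj(p,np.vstack([circ(*c,.093,.0305),circ(*c,.042,.0275)])); return q
for r in range(200,224,3):
    print(r,g[r,226:266].round(0).astype(int).tolist())
for nm,c in(("fit",(.5805,.0999)),("pan",pan[:2])):
    print(nm,"rim cols",proj(p,circ(*c,.093,.0305)).min(0).round(2),proj(p,circ(*c,.093,.0305)).max(0).round(2),"foot",proj(p,circ(*c,.042,.0275)).min(0).round(2),proj(p,circ(*c,.042,.0275)).max(0).round(2))
# scale corners
print("scale corners model",proj(p,scalepoly(s)).round(1).tolist())
E
```

```text
orange meas 237.07 239.07 model [237.64 238.06]
200 [138, 138, 138, 139, 139, 133, 114, 84, 64, 60, 61, 66, 69, 71, 76, 82, 87, 93, 98, 102, 103, 108, 110, 112, 116, 118, 121, 121, 125, 126, 124, 117, 114, 113, 112, 108, 105, 99, 88, 79]
203 [138, 139, 138, 138, 139, 135, 123, 99, 76, 63, 64, 66, 67, 70, 75, 81, 88, 94, 97, 103, 104, 107, 110, 112, 113, 113, 112, 108, 95, 83, 82, 97, 111, 120, 120, 120, 118, 118, 117, 116]
206 [139, 140, 138, 140, 139, 135, 127, 114, 104, 102, 102, 104, 103, 102, 99, 94, 90, 88, 86, 86, 82, 81, 82, 79, 70, 64, 60, 58, 57, 61, 77, 103, 118, 121, 115, 113, 114, 117, 119, 120]
209 [139, 139, 139, 138, 138, 136, 126, 115, 110, 110, 111, 112, 111, 109, 108, 106, 104, 102, 96, 94, 90, 84, 76, 70, 66, 61, 62, 60, 56, 61, 80, 109, 131, 138, 137, 138, 137, 132, 128, 122]
212 [138, 138, 138, 140, 138, 137, 130, 118, 108, 107, 108, 107, 108, 106, 105, 102, 100, 96, 92, 89, 85, 80, 76, 70, 66, 62, 61, 58, 59, 61, 80, 109, 130, 137, 138, 139, 139, 138, 138, 137]
215 [139, 139, 139, 138, 139, 137, 130, 117, 108, 105, 106, 107, 107, 106, 104, 101, 98, 95, 92, 89, 82, 79, 74, 71, 65, 63, 62, 61, 58, 60, 72, 98, 121, 129, 135, 137, 138, 138, 138, 139]
218 [130, 130, 126, 124, 124, 122, 115, 110, 103, 104, 106, 107, 106, 104, 102, 100, 97, 94, 90, 87, 84, 79, 74, 70, 66, 63, 61, 60, 58, 54, 47, 40, 35, 36, 54, 89, 119, 133, 138, 139]
221 [36, 34, 33, 33, 32, 32, 35, 49, 72, 93, 100, 102, 104, 104, 102, 97, 96, 92, 89, 86, 82, 76, 73, 70, 65, 62, 60, 56, 50, 45, 37, 29, 26, 26, 27, 41, 68, 98, 122, 133]
fit rim cols [231.24 194.68] [257.15 204.79] foot [233.12 214.27] [256.   224.11]
pan rim cols [230.42 194.7 ] [256.34 204.81] foot [232.33 214.29] [255.21 224.13]
scale corners model [[218.2, 218.6], [260.9, 214.6], [277.9, 247.2], [228.8, 252.7]]
```

Scene view says about 2–3 mm remains in the same direction, and the top view says 1.9 mm. I'll give one more small tap of about 2.3 mm, with direction turned towards 51°.

>>> play_rows(
  targets=[
    [[0, 0, 0, -0.105], [0, 0, 0, -0.105], [0.0136, -0.0387, 0, 0], [0.0136, -0.0387, 0, 0], [0.0136, -0.0387, 0, 0], [0.0136, -0.0387, 0, 0], [0.0136, -0.0387, 0, 0], [0.0136, -0.0387, 0, 0], [0.0136, -0.0387, 0, 0], [0.0136, -0.0387, 0, 0], [0.0136, -0.0387, 0, 0], [0, 0, 0, 0]],
  ],
)

```text
time_s: 10.88
position: [0.5045, 0.1001, 0.1894]
eef_rot: [-1.317, 2.79, -0.016]
ft_force: [-0.0, -0.5, 0.7]
opening: -0.001
```

```bash
python3 - <<'E'
from h import *
rep((.5805,.0999))
E
```

```text
t 10.88 pos [0.5045 0.1001 0.1894] xang -129.4 tilt [0.0555 0.0151] q6 -2.33 F [-0.02 -0.47  0.66]
cup in tool xy mm [-48.  -58.8] face gap (-x) mm 6.5 tip z 0.1784
```

>>> play_rows(
  targets=[
    [[0.006, -0.0275, 0, 0], [0.006, -0.0275, 0, 0], [0, 0, 0, 0], [0, 0, 0.03, 0], [0, 0, 0.03, 0], [0, 0, 0.03, 0], [0, 0, 0.015, 0], [0, 0, 0, 0], [0, 0, 0, 0]],
  ],
)

```text
time_s: 11.63
position: [0.5487, 0.0408, 0.0847]
eef_rot: [-1.281, 2.801, -0.021]
ft_force: [0.6, -0.3, 0.5]
opening: 0.003
```

```bash
python3 - <<'E'
from h import *
rep((.5805,.0999))
E
```

```text
t 11.63 pos [0.5487 0.0408 0.0847] xang -130.8 tilt [0.0615 0.0134] q6 -2.44 F [ 0.61 -0.33  0.45]
cup in tool xy mm [-65.5  14.6] face gap (-x) mm 24.0 tip z 0.0737
```

>>> play_rows(
  targets=[
    [[0, 0.012, 0.01, 0], [0, 0, 0, 0], [-0.008, 0, 0.001, 0], [-0.006, 0, 0, 0], [0, 0, 0, 0], [0, 0, 0, 0]],
  ],
)

```text
time_s: 12.13
position: [0.5536, 0.059, 0.0801]
eef_rot: [-1.275, 2.796, -0.025]
ft_force: [0.0, -0.1, -0.3]
opening: -0.001
```

```bash
python3 - <<'E'
from h import *
rep((.5805,.0999)); p=cam("scene"); track(p); cv2.imwrite("pics/ref2.png",p["pixels"][:,:,::-1])
E
```

```text
t 12.13 pos [0.5536 0.059  0.0801] xang -130.9 tilt [0.0685 0.0135] q6 -2.4 F [ 0.   -0.12 -0.26]
cup in tool xy mm [-48.5   6.5] face gap (-x) mm 7.0 tip z 0.0691
track cc 0.939 px [-2.54 -0.69] world mm [6.9 2.3]
```

>>> play_rows(
  targets=[
    [[0.001, 0.005, 0.007, 0], [0, 0, 0, 0], [0, 0, 0, 0]],
  ],
)

```text
time_s: 12.43
position: [0.5501, 0.0618, 0.073]
eef_rot: [-1.275, 2.795, -0.026]
ft_force: [0.2, -0.8, 0.4]
opening: 0.0
```

```bash
python3 - <<'E'
from h import *
rep((.5805,.0999)); track(cam("scene"))
E
```

```text
t 12.43 pos [0.5501 0.0618 0.073 ] xang -130.9 tilt [0.0705 0.0136] q6 -2.39 F [ 0.17 -0.81  0.41]
cup in tool xy mm [-48.6   2.1] face gap (-x) mm 7.1 tip z 0.062
track cc 0.938 px [-2.53 -0.65] world mm [6.8 2.5]
```

>>> play_rows(
  targets=[
    [[-0.001, 0, 0, 0], [-0.001, 0, 0, 0], [0, 0, 0, 0], [-0.001, 0, 0, 0], [-0.001, 0, 0, 0], [0, 0, 0, 0], [-0.001, 0, 0, 0], [0, 0, 0, 0], [-0.001, 0, 0, 0], [0, 0, 0, 0], [0, 0, 0, 0]],
  ],
)

```text
time_s: 13.4
position: [0.554, 0.0665, 0.0731]
eef_rot: [-1.275, 2.796, -0.025]
ft_force: [-1.0, -0.3, 0.2]
opening: -0.005
```

```bash
python3 - <<'E'
from h import *
rep((.5805,.0999)); track(cam("scene"))
E
```

```text
t 13.4 pos [0.554  0.0665 0.0731] xang -130.9 tilt [0.0693 0.0135] q6 -2.38 F [-1.02 -0.32  0.18]
cup in tool xy mm [-42.5   1.9] face gap (-x) mm 1.0 tip z 0.0621
track cc 0.939 px [-2.52 -0.64] world mm [6.7 2.5]
```

>>> play_rows(
  targets=[
    [[-0.001, 0, 0, 0], [0, 0, 0, 0], [-0.001, 0, 0, 0], [0, 0, 0, 0], [-0.001, 0, 0, 0], [0, 0, 0, 0]],
  ],
)

```text
time_s: 13.95
position: [0.5558, 0.0689, 0.0732]
eef_rot: [-1.275, 2.796, -0.025]
ft_force: [-0.7, 0.1, 0.2]
opening: -0.001
```

```bash
python3 - <<'E'
from h import *
rep((.5805,.0999)); track(cam("scene"))
E
```

```text
t 13.95 pos [0.5558 0.0689 0.0732] xang -130.9 tilt [0.0687 0.0134] q6 -2.38 F [-0.68  0.12  0.18]
cup in tool xy mm [-39.5   1.8] face gap (-x) mm -2.0 tip z 0.0622
track cc 0.929 px [-2.93 -0.54] world mm [6.9 3.6]
```

>>> play_rows(
  targets=[
    [[-0.0012, 0, 0, 0], [0, 0, 0, 0], [0, 0, 0, 0], [0.006, 0, 0, 0], [0.015, 0, 0, 0], [0.01, 0, -0.02, 0], [0, 0, -0.035, 0], [0, 0, -0.035, 0], [0, 0.02, -0.02, 0], [0.004, 0.04, 0, 0], [0.004, 0.04, 0, 0], [0.004, 0.04, 0, 0]],
  ],
)

```text
time_s: 15.0
position: [0.4109, 0.12, 0.1778]
eef_rot: [-1.264, 2.798, -0.026]
ft_force: [1.0, 0.8, -0.1]
opening: -0.002
```

>>> play_rows(
  targets=[
    [[0, 0.04, 0, 0], [0, 0.04, 0, 0], [0, 0.04, 0, 0], [0, 0.04, 0, 0], [0, 0.04, 0, 0], [0, 0.04, 0, 0], [0, 0.04, 0, 0], [0, 0, 0, 0], [0, 0, 0, 0]],
  ],
)

```text
time_s: 15.75
position: [0.1919, 0.2962, 0.1647]
eef_rot: [-1.268, 2.796, -0.024]
ft_force: [0.4, 0.5, 0.1]
opening: -0.002
```

```bash
cat >> look.py <<'E'
g=np.mean([cam("scene")["pixels"].astype(float).mean(2) for _ in range(4)],0)
for r in(209,212,215):
    L=g[r,226:240];Rr=g[r,248:262]
    def cross(a,x0,lo,hi):
        t=(lo+hi)/2
        for i in range(len(a)-1):
            if (a[i]-t)*(a[i+1]-t)<=0: return x0+i+(a[i]-t)/(a[i]-a[i+1])
    print("row",r,cross(L,226,138,108),cross(Rr,248,60,138))
E
python3 look.py pics/look2.png
```

```text
t 15.75 pos [0.1919 0.2962 0.1647] xang -131.1 tilt [0.0714 0.0153] q6 -1.38 F [0.36 0.46 0.06]
cup in tool xy mm [ -97.5 -419.2] face gap (-x) mm 56.0 tip z 0.1537
track cc 0.922 px [-3.54 -0.61] world mm [8.1 4.5]
cup [0.5819 0.1018] off mm [0.3 0.3] 42.9375
cup [0.5818 0.1017] off mm [0.2 0.3] 34.875
cup [0.5831 0.1021] off mm [1.5 0.7] 81.9375
row 209 231.04195804195805 255.8482972136223
row 212 230.989898989899 255.81231671554252
row 215 231.17037037037036 255.96153846153845
```

View pics/look2.png

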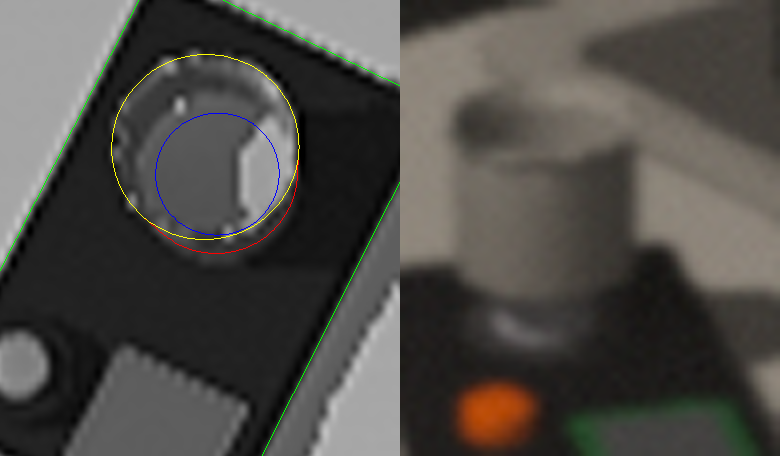

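The cup is centred: the top fit is within about 0.5 mm and the scene columns agree with the pan. Next is the tare button. I'll turn 90° on the way so the knuckles stay off the cup.

>>> play_rows(
  targets=[
    [[-0.0128, -0.0366, 0, 0], [-0.0128, -0.0366, 0, 0], [-0.0128, -0.0366, 0, 0], [-0.0128, -0.0366, 0, 0], [-0.0128, -0.0366, 0, 0], [-0.0128, -0.0366, 0, 0], [-0.0128, -0.0366, 0, 0], [-0.0128, -0.0366, 0, 0], [0, 0, 0, 0.12], [0, 0, 0, 0.12], [0, 0, 0, 0.12], [0, 0, 0, 0.12]],
  ],
)

```text
time_s: 17.1
position: [0.5007, 0.1588, 0.1843]
eef_rot: [-0.531, 3.017, 0.002]
ft_force: [-1.2, 1.1, 0.0]
opening: 0.001
```

>>> play_rows(
  targets=[
    [[0, 0, 0, 0.12], [0, 0, 0, 0.12], [0, 0, 0, 0.12], [0, 0, 0, 0.12], [0, 0, 0, 0.12], [0, 0, 0, 0.12], [0, 0, 0, 0.12], [0, 0, 0, 0.12], [0, 0, 0, 0.12], [0, 0, 0, 0], [0, 0, 0, 0]],
  ],
)

```text
time_s: 18.02
position: [0.5043, 0.1446, 0.1827]
eef_rot: [1.173, 2.844, 0.061]
ft_force: [0.1, 0.2, -0.9]
opening: -0.0
```

```bash
cat > btn.py <<'E'
from h import *
s=state();T=np.array(s["position"]);R=Ro.from_rotvec(s["eef_rot"]).as_matrix()
tip=T+R[:,2]*.011; d=np.array([.5155,.167,.043])-tip; l=R.T@d
print("t",round(float(s["time_s"]),2),"tip",tip.round(4),"tilt",R[:2,2].round(3),"xang",np.degrees(np.arctan2(R[1,0],R[0,0])).round(1),"q6",round(s["qpos"][5],2),"F",np.round(s["ft_force"],1),"\nbutton from tip, tool axes mm",(l*1e3).round(1))
E
python3 btn.py
```

```text
t 18.02 tip [0.5051 0.1447 0.1717] tilt [0.074 0.012] xang 135.1 q6 -0.56 F [ 0.1  0.2 -0.9] 
button from tip, tool axes mm [ 14.   15.3 129.4]
```

>>> play_rows(
  targets=[
    [[0.014, 0.015, 0, 0], [0, 0, 0.03, 0], [0, 0, 0.03, 0], [0, 0, 0.025, 0], [0, 0, 0, 0], [0, 0, 0, 0]],
  ],
)

```text
time_s: 18.52
position: [0.5146, 0.164, 0.0973]
eef_rot: [1.143, 2.852, 0.064]
ft_force: [-0.1, 1.0, -0.2]
opening: -0.0
```

```bash
python3 btn.py
```

```text
t 18.52 tip [0.5155 0.1641 0.0863] tilt [0.079 0.013] xang 136.2 q6 -0.54 F [-0.1  1.  -0.2] 
button from tip, tool axes mm [ 4.1 -0.7 43.2]
```

>>> play_rows(
  targets=[
    [[0.004, 0, 0.012, 0], [0, 0, 0.012, 0], [0, 0, 0.006, 0], [0, 0, 0, 0], [0, 0, 0, 0]],
  ],
)

```text
time_s: 18.93
position: [0.5166, 0.1664, 0.0702]
eef_rot: [1.133, 2.852, 0.066]
ft_force: [0.7, 0.7, -0.1]
opening: 0.003
```

```bash
python3 btn.py; python3 - <<'E'
from h import *
p=cam("scene");cv2.imwrite("pics/btn.png",cv2.resize(p["pixels"][165:265,195:295,::-1],None,fx=6,fy=6,interpolation=cv2.INTER_CUBIC))
E
```

```text
t 18.93 tip [0.5175 0.1666 0.0592] tilt [0.083 0.014] xang 136.6 q6 -0.54 F [ 0.7  0.7 -0.1] 
button from tip, tool axes mm [ 2.5 -2.1 16. ]
```

View pics/btn.png

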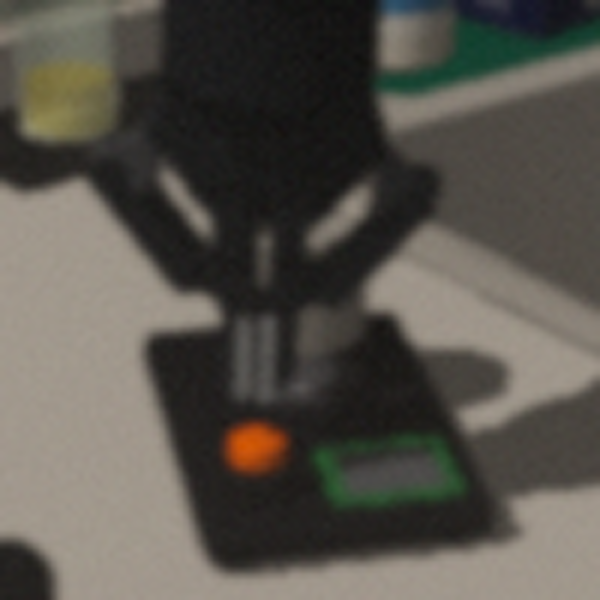

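The closed fingertips sit just above the orange button at (257,445), and the cup is clear behind. Pressing now.

>>> play_rows(
  targets=[
    [[0.002, -0.002, 0.008, 0], [0, 0, 0.004, 0], [0, 0, 0, 0], [0, 0, 0.002, 0], [0, 0, 0.002, 0], [0, 0, 0, 0], [0, 0, 0, 0]],
  ],
)

```text
time_s: 19.57
position: [0.5161, 0.1668, 0.0543]
eef_rot: [1.132, 2.85, 0.069]
ft_force: [0.4, -0.6, 1.8]
opening: 0.001
```

```bash
python3 btn.py
```

```text
t 19.57 tip [0.517  0.167  0.0433] tilt [0.085 0.014] xang 136.6 q6 -0.53 F [ 0.4 -0.6  1.8] 
button from tip, tool axes mm [ 1.2 -1.   0.2]
```

>>> play_rows(
  targets=[
    [[0, 0, 0.002, 0], [0, 0, 0, 0], [0, 0, 0.002, 0], [0, 0, 0, 0], [0, 0, 0, 0]],
  ],
)

```text
time_s: 19.98
position: [0.5163, 0.1668, 0.0502]
eef_rot: [1.132, 2.85, 0.069]
ft_force: [-0.7, -1.0, 4.0]
opening: -0.002
```

```bash
python3 btn.py
```

```text
t 19.98 tip [0.5172 0.167  0.0392] tilt [0.085 0.014] xang 136.6 q6 -0.53 F [-0.7 -1.   4. ] 
button from tip, tool axes mm [ 1.1 -0.9 -3.9]
```

>>> play_rows(
  targets=[
    [[0, 0, 0.001, 0], [0, 0, 0, 0], [0, 0, 0.001, 0], [0, 0, 0, 0], [0, 0, 0, 0]],
  ],
)

```text
time_s: 20.4
position: [0.5163, 0.1668, 0.0494]
eef_rot: [1.132, 2.85, 0.069]
ft_force: [-1.2, 0.3, 5.6]
opening: 0.001
```

```bash
python3 btn.py
```

```text
t 20.4 tip [0.5173 0.167  0.0385] tilt [0.086 0.014] xang 136.6 q6 -0.53 F [-1.2  0.3  5.6] 
button from tip, tool axes mm [ 1.1 -0.9 -4.7]
```

>>> play_rows(
  targets=[
    [[0, 0, 0.003, 0], [0, 0, 0.003, 0], [0, 0, 0.003, 0]],
  ],
)

```text
time_s: 20.65
position: [0.5168, 0.1669, 0.047]
eef_rot: [1.131, 2.848, 0.071]
ft_force: [-29.5, -8.6, 107.6]
opening: -0.0
```

```bash
python3 btn.py
```

```text
t 20.65 tip [0.5177 0.1671 0.036 ] tilt [0.088 0.015] xang 136.6 q6 -0.53 F [-29.5  -8.6 107.6] 
button from tip, tool axes mm [ 1.2 -1.1 -7.2]
```

>>> play_rows(
  targets=[
    [[0, 0, -0.005, 0], [0, 0, -0.01, 0], [0, 0, -0.02, 0], [0, 0, -0.03, 0], [0, 0, -0.03, 0], [0, 0, -0.03, 0], [0.03, 0, 0, 0], [0.04, 0, 0, 0], [0.04, 0, 0, 0], [0.04, 0, 0, 0], [0.04, 0, 0, 0], [0.04, 0, 0, 0]],
  ],
)

```text
time_s: 21.65
position: [0.3409, 0.3255, 0.1697]
eef_rot: [1.143, 2.832, 0.086]
ft_force: [1.6, 0.5, -0.3]
opening: -0.002
```

>>> play_rows(
  targets=[
    [[0, 0, 0, 0], [0, 0, 0, 0]],
  ],
)

```text
time_s: 21.82
position: [0.3349, 0.3303, 0.1695]
eef_rot: [1.131, 2.838, 0.087]
ft_force: [0.7, -0.8, 0.8]
opening: 0.002
```

```bash
python3 btn.py; python3 look.py pics/look3.png; python3 - <<'E'
from h import *
p=cam("top")
hsv=cv2.cvtColor(p["pixels"],cv2.COLOR_RGB2HSV)[Y0:Y0+H,X0:X0+W]
o=(hsv[...,1]>150)&(hsv[...,0]<20)&(hsv[...,2]>90); yy,xx=np.nonzero(o)
print("button",ray(p,(xx.mean()+X0,yy.mean()+Y0),.043).round(4),o.sum())
E
```

```text
t 21.82 tip [0.336  0.3305 0.1586] tilt [0.1   0.021] xang 136.4 q6 0.02 F [ 0.7 -0.8  0.8] 
button from tip, tool axes mm [-235.6   -5.5  129.5]
t 21.82 pos [0.3349 0.3303 0.1695] xang 136.4 tilt [0.1001 0.021 ] q6 0.02 F [ 0.65 -0.76  0.81]
cup in tool xy mm [-334.5   -9.1] face gap (-x) mm 293.0 tip z 0.1585
button [0.5154 0.1671 0.043 ] 51Traceback (most recent call last):
  File "look.py", line 4, in <module>
    rep((.5724,.0937)); track(cam("scene"))
                        ~~~~~^^^^^^^^^^^^^^
  File "h.py", line 53, in track
    cc,w=cv2.findTransformECC(r,g,w,cv2.MOTION_TRANSLATION,(3,200,1e-5),None,3)
         ~~~~~~~~~~~~~~~~~~~~^^^^^^^^^^^^^^^^^^^^^^^^^^^^^^^^^^^^^^^^^^^^^^^^^^
cv2.error: OpenCV(4.12.0) /io/opencv/modules/video/src/ecc.cpp:589: error: (-7:Iterations do not converge) The algorithm stopped before its convergence. The correlation is going to be minimized. Images may be uncorrelated or non-overlapped in function 'findTransformECC'
```

```bash
sed -i 's/ track(cam("scene"))//' look.py; python3 look.py pics/look3.png
```

```text
t 21.92 pos [0.3361 0.3292 0.1695] xang 136.2 tilt [0.1001 0.0208] q6 0.01 F [ 1.28  0.02 -0.05]
cup in tool xy mm [-333.    -8.3] face gap (-x) mm 291.5 tip z 0.1585
cup [0.5819 0.1021] off mm [0.3 0.6] 48.78125
cup [0.5816 0.1018] off mm [-0.   0.3] 34.765625
cup [0.583  0.1022] off mm [1.4 0.7] 61.4375
row 209 None 255.87967914438502
row 212 None 255.78614457831324
row 215 None 255.92556634304208
```

View pics/look3.png

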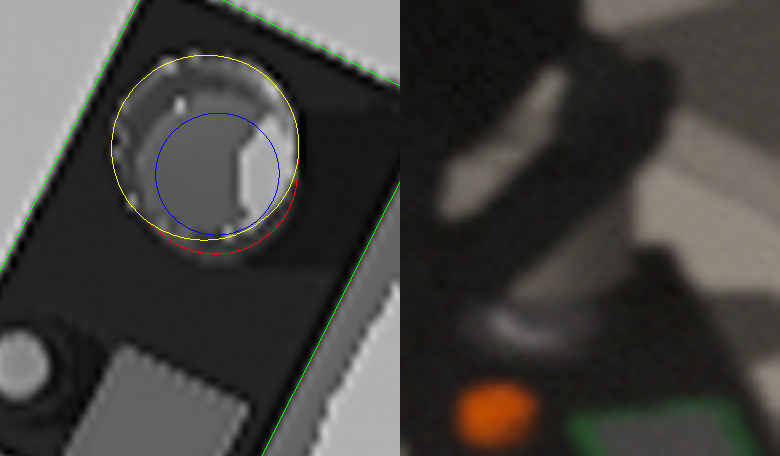

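The cup is unmoved and still centred, and the tare button is back up and in place. The robot is clear of everything, so I'm handing in.

```bash
python3 -c "
from rig import *
print(hand_in())"
```

```text
the job is handed in; nothing more can be done
None
```

I centred the dosing cup on the pan, pressed the tare button fully, let it go and handed the job in at about 22 s. One step went wrong: I pressed the button far too hard.

- **Cup:** It was about 12 mm off centre. I slid it in with shut fingertips, about 20 mm above its foot, in two pushes of about 10 mm and 2.5 mm. In the last top view the fit puts it within about 0.5 mm of the pan centre. At one of the three image thresholds the fit reads 1.6 mm off. Before the press the scene camera agreed with the top view to about 1 mm. The cup is upright, and the press did not move it.
- **Tare button:** It went down about 5 mm and reached its stop. My last confirming push then drove the wrist force to 107.6 N, against about 4 N needed. The readings stayed under the 120 N wrist limit, but they come only at the end of each move, so a brief higher peak can't be ruled out. If that press counts against the 40 N limit on the arm or gripper body, it would fail there. I touched it only with the fingertips.
- **Tool tilt:** The tool drifted to as much as 6° off vertical, about 5° during the press.
- **After release:** The orange button is back at its original position in the top image. The fingers are clear of everything.
- **Cross-checks that failed:** On the final look, the gripper blocked the scene camera, so the last cup check rests on the top view alone. During the first push, one network reading of the cup centre jumped by about 3 px. Image tracking did not confirm it, so I ignored it.
- **Bystanders:** The planned paths kept clear of them, but I did not measure their positions again at the end.

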